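# Reference reading with a contact probe

### The job

The resin references in the rack bleach in light: first press the orange tube's cap, left open, fully shut, and then flip the green tube's cap open so that it stays back. Then take the probe out of its holder and hold it upright with its steel tip on the green resin, inside the black ring, pressing gently so that the sprung tip goes about half way in. Finish holding it there by its grip, and leave the blue tube and everything else on the table alone.

Things in the scene. Friction and masses are not known exactly. Their poses are not given: they have to be found in the camera images.
- tube_green: green flip-cap tube (the tube to be measured; starts shut), upright, fixed in the rack, 32 mm diameter, 105 mm tall, solid with resin to the rim. Origin: centre of its underside, 8 mm above the table; x points from tab side to hinge side, roughly away from the robot. The 3 tubes stand 70 mm apart along y in any order of colours, alike in yaw, in a fixed white rack 80 x 240 mm, 64 mm tall.
- spot_green (a point): centre of the flat resin face at the top of the green tube, at the rim (113 mm above the table), inside a black ring of 20 mm inner diameter; covered while the cap is shut. Axes as the tube's.
- hinge_green (a point): middle of the green cap's hinge line (along the tube's y), fixed on the tube: 19 mm along the tube's +x from its axis, 2 mm above the rim. Cap: disc 35 mm across, 8 mm thick; opposite to the hinge an upright thumb tab 14 mm wide (y), 6 mm thick (x), rising 26 mm above the disc; shut, its top edge is 43 mm along -x from the hinge and 34 mm above it.
- cap_green (a joint): angle of the green cap, rad: 0 shut (flat on the rim), 1.57 on edge, 2.2 the stop, leaning back beyond the hinge. The friction hinge stays at any angle, turns with 0.012 N m, no snap. To move it, pinch the top 10 mm of the tab across its 14 mm width and swing it round the hinge (a straight push on the tab can jam by friction); pressing down on the disc shuts it fully.
- tube_orange: orange flip-cap tube (starts standing open, at 1.5 to 2.1 rad), upright, fixed in the rack, 32 mm diameter, 105 mm tall, solid with resin to the rim. Origin: centre of its underside, 8 mm above the table; x points from tab side to hinge side, roughly away from the robot. The 3 tubes stand 70 mm apart along y in any order of colours, alike in yaw, in a fixed white rack 80 x 240 mm, 64 mm tall.
- spot_orange (a point): centre of the flat resin face at the top of the orange tube, at the rim (113 mm above the table), inside a black ring of 20 mm inner diameter; covered while the cap is shut. Axes as the tube's.
- hinge_orange (a point): middle of the orange cap's hinge line (along the tube's y), fixed on the tube: 19 mm along the tube's +x from its axis, 2 mm above the rim. Cap: disc 35 mm across, 8 mm thick; opposite to the hinge an upright thumb tab 14 mm wide (y), 6 mm thick (x), rising 26 mm above the disc; shut, its top edge is 43 mm along -x from the hinge and 34 mm above it.
- cap_orange (a joint): angle of the orange cap, rad: 0 shut (flat on the rim), 1.57 on edge, 2.2 the stop, leaning back beyond the hinge. The friction hinge stays at any angle, turns with 0.012 N m, no snap. To move it, pinch the top 10 mm of the tab across its 14 mm width and swing it round the hinge (a straight push on the tab can jam by friction); pressing down on the disc shuts it fully.
- tube_blue: blue flip-cap tube (a bystander; starts and stays shut), upright, fixed in the rack, 32 mm diameter, 105 mm tall, solid with resin to the rim. Origin: centre of its underside, 8 mm above the table; x points from tab side to hinge side, roughly away from the robot. The 3 tubes stand 70 mm apart along y in any order of colours, alike in yaw, in a fixed white rack 80 x 240 mm, 64 mm tall.
- spot_blue (a point): centre of the flat resin face at the top of the blue tube, at the rim (113 mm above the table), inside a black ring of 20 mm inner diameter; covered while the cap is shut. Axes as the tube's.
- hinge_blue (a point): middle of the blue cap's hinge line (along the tube's y), fixed on the tube: 19 mm along the tube's +x from its axis, 2 mm above the rim. Cap: disc 35 mm across, 8 mm thick; opposite to the hinge an upright thumb tab 14 mm wide (y), 6 mm thick (x), rising 26 mm above the disc; shut, its top edge is 43 mm along -x from the hinge and 34 mm above it.
- cap_blue (a joint): angle of the blue cap, rad: 0 shut (flat on the rim), 1.57 on edge, 2.2 the stop, leaning back beyond the hinge. The friction hinge stays at any angle, turns with 0.012 N m, no snap. To move it, pinch the top 10 mm of the tab across its 14 mm width and swing it round the hinge (a straight push on the tab can jam by friction); pressing down on the disc shuts it fully.
- probe: cordless probe, about 0.1 kg, hanging upright by its collar in the holder. Origin: centre of the yellow collar's underside; z up along its axis. Collar 32 mm diameter, 6 mm thick; above it a round black grip 22 mm diameter from 6 to 86 mm above the origin; below it a 20 mm aluminium nose to 40 mm below, then the thin steel plunger. Lift it straight up 80 mm to clear the holder.
- grip (a point): point on the probe's axis 50 mm above its origin, on the black grip: good to grasp from above.
- tip (a point): centre of the flat end of the probe's steel plunger (7 mm diameter), 75 mm below the probe's origin while the plunger is out.
- probe_tip (a joint): how far the sprung plunger is pressed into the probe, m: 0 fully out, 0.014 bottomed. About 0.7 N to start, then 0.35 N per mm; half way is about 3 N.
- holder: grey block 60 x 60 x 85 mm bolted to the table, with an upright 25 mm through hole in which the probe hangs. Origin: centre of its underside.
- screwdriver: bystander: screwdriver lying flat. Origin: under its middle.
- slide_box: bystander: blue slide box 85 x 100 x 35 mm. Origin: its underside.
- jar: bystander: amber jar, 56 mm diameter, 75 mm tall. Origin: its underside.
- dish: bystander: flat glass dish, 90 mm diameter, 16 mm tall. Origin: its underside.
- lens_mount: bystander: black round lens holder on a post, 122 mm tall. Origin: its underside.
- wipes_box: bystander: cardboard box 110 x 110 x 70 mm. Origin: its underside.
- lens_tube: bystander: small black ring 31 mm diameter, 30 mm tall. Origin: its underside.

How it is judged:
On the way, in this order (a step that is already met when the one before it is completed fails the run):
1. the orange cap is shut while the green one is still shut (value of joint cap_orange below 0.1 rad and value of joint cap_green below 0.5 rad), for 0.2 s.
2. the green cap is open, the orange one shut, the probe still in its holder (value of joint cap_orange below 0.1 rad and value of joint cap_green above 1.35 rad and horizontal distance between probe and holder below 0.02 m and height (world z) of probe below 0.1 m), for 0.2 s.
3. the fingers have lifted the probe clear of the holder (height (world z) of probe above 0.16 m and contact force between the fingers and probe above 2 N), for 0.1 s.
At the end, for the whole second after the job is handed in: Caps: orange under 0.1 rad, green over 1.35, blue under 0.2; probe gripped by the fingers, off its holder, still, within 0.12 rad of upright, tip touching the green resin within 6.5 mm of its centre, plunger pressed in 2.5 to 12 mm (0.8 to 8 N) (value of joint cap_orange below 0.1 rad and value of joint cap_green above 1.35 rad and value of joint cap_blue below 0.2 rad and horizontal distance between tip and spot_green below 0.0065 m and distance between tip and spot_green below 0.0085 m and angle between probe's own z axis and vertical below 0.12 rad and value of joint probe_tip between 0.0025 and 0.012 m and contact force between probe and tube_green between 0.8 and 8 N and contact force between the fingers and probe above 2 N and contact force between probe and holder below 0.05 N and linear speed of probe below 0.02 m/s); the arm keeps its last pose, push and grip.
It fails at once if the blue cap is opened (value of joint cap_blue above 0.35 rad).
It fails at once if the probe is jammed hard onto the green tube (over 15 N) (contact force between probe and tube_green above 15 N).
It fails at once if a bystander is moved by more than 30 mm (distance of any of screwdriver, slide_box, jar, dish, lens_mount, wipes_box, lens_tube from where it was at the start of the episode above 0.03 m).
It also fails if it takes over 67 s, if anything falls off the work surface, if the arm or the gripper's body presses on something with over 40 N, if the wrist force passes 120 N, or if a joint passes its speed limit or range.

### The arm

A 7-joint arm with a two-finger parallel gripper is mounted at the origin on the work surface. World frame = base frame: x ahead of the robot, y to its left, z up, the work surface at z = 0. Lengths are in m, angles in rad, forces in N, time in s.
With the tool pointing down it reaches from about 0.4 to 0.9 m from the base axis. Payload 5.6 kg.
Tool frame: the origin (TCP) lies on the centre line of the jaws, within the pads' length; the fingertips stand 25 mm ahead of it and the grasp point (between the pads) lies 6 mm ahead of it; y points along the fingers, z is the direction in which the jaws open and shut, and the axes are right-handed (so a half turn about y gives the same grasp; the last joint's range is limited). The gripper opens to 92 mm and grips with 3 to 60 N. Pads are 20 mm wide; open, the fingers measure 128 mm over their backs; the gripper's body (75 mm by 189 mm) begins 69 mm behind the grasp point.
Start: joints at [-1.22, 0.468, -0.012, 1.603, 0.006, 1.071, -0.056], TCP at [0.249, 0.6, 0.24] pointing down, gripper open.
Joint ranges: [-2.53, 2.53], [-0.31, 2.02], [-1.57, 1.55], [0.28, 2.44], [-1.29, 4.43], [0.15, 1.84], [-2.92, 2.92]. Speed limits (rad/s): [2.57, 2.57, 3.14, 3.14, 3.14, 3.14, 3.14].

### API

Orientations are given as [roll, pitch, yaw] about the fixed x, y, z axes, in that order (R = Rz(yaw) Ry(pitch) Rx(roll)).
In Python, from workcell import read_state, camera, camera_params, close_job, spot_in gives the robot as it stands.
- The arm moves only by the tool apply_moves, never from a script. Its argument "increments" is a list that holds one entry, the list of rows, each a list of 5 numbers: the opening in per cent of the stroke, from 0 (shut) to 100 (fully open), then the shift along the world's x, y, z in mm, then the turn about the world's z in rad. In form: [[[claw, tx, ty, tz, yaw], ...]]. A call has 1 to 8 rows; each row is the pose to reach, as a shift and turn from the pose measured when the call began; what a row does not reach only later rows make up. A row lasts 1/12 s, in which the tool goes at most 41.7 mm and 7.16 degrees, less where a joint would pass 70% of its speed; a pose out of reach is approached as far as the arm can. A call with a gripper value outside its range is refused whole. The fingers move at their own pace and stop on an object; "squeeze" is the grip in N (left out, the last holds). Time passes only in rows, so rows that repeat a pose let the fingers close. It gives the time, the measured TCP pose, the force and the opening at its end, in the units of the state.
- read_state(): the state, without advancing time (a new reading comes with each control period).
- camera(name): name is "scene" or "top"; returns (picture, depth): 420x560x3 uint8, red, green, blue; 420x560 float32, m along the optical axis (not along the pixel's ray), 0 where there is no reading.
- camera_params(name): a dict with "K" (3x3 intrinsics, pixels), "k1" (the pictures are not rectified: a ray, as slopes to the right and down, at radius r is drawn at 1 + k1 r^2 times it, then the intrinsics apply), "cam_to_world" (4x4, takes a point from camera to world coordinates). Camera axes: x right, y down, z forward; pixel columns grow to the right and rows downward; lengths in m; the calibration is good to about 2 mm. A picture is of the moment at which its call begins. camera_params takes no time and is no camera call.
- close_job(): hands the job in, once; it reports no verdict.
Trained networks look in the newest picture that a camera, given by its name, has taken for a name from the list of things; names that differ only in an ending like _2 or _b are one class to them, and where a whole thing is asked for, a point or a joint stands for the part that bears it (a point fixed in the world has none). Each returns a list of dicts, best first, with "score" (0 to 1); they miss things now and then, are a little off and sometimes report something else, mostly with a low value. They report only what shows in the picture. A call takes as long as a camera call.
- spot_in(camera, name): "rect" ([left, top, right, bottom] in pixels, round what is visible of it).
The state is a dict: "t": time; "joints": joint angles; "qvel": joint speeds; "tau": joint torques, N m; "tool_pos": TCP position; "ee_rot": TCP orientation; "contact_force": force on the tool from outside, world axes, zero at the start; "wrist_torque": the same for the moment, N m; "opening": opening from 0.0 (shut) to 1.0 (fully open).
Only numpy, scipy, OpenCV 4.12 (cv2) and the standard library are available. Lean on these libraries where they do the work, as an engineer would, in place of code of your own. Each camera call takes 0.05 s, during which the arm holds its last target. There are 200 camera calls.

## Working session

There is one attempt and no reset: what is moved stays moved. The work goes in short steps, Python scripts to look and compute and a tool call to move; the robot and the scene stay as the last step left them, time stands still between calls to the robot, and variables do not carry over. Pictures are saved under pics/ and viewed, about 8 in all and at most 12, crops included, and the job is handed in when it is done.

Besides the shell and the picture viewer there is one more tool, called after "Call:" as name(argument=value, ...) on one line, values as JSON. apply_moves: Moves the arm, as the interface text tells. Its arguments: {"type":"object","properties":{"increments":{"type":"array"},"squeeze":{"type":"number"}},"required":["increments"]}

```bash
mkdir -p pics
cat > h.py <<'E'
import numpy as np, cv2
from workcell import *
def pts(cam,depth):
    p=camera_params(cam);K=np.array(p["K"]);T=np.array(p["cam_to_world"])
    h,w=depth.shape;u,v=np.meshgrid(np.arange(w),np.arange(h))
    uv=np.stack([u.ravel(),v.ravel()],1).astype(np.float64)[:,None]
    n=cv2.undistortPoints(uv,K,np.array([p["k1"],0,0,0,0.]))[:,0]
    z=depth.ravel()
    P=np.stack([n[:,0]*z,n[:,1]*z,z],1)@T[:3,:3].T+T[:3,3]
    P[z<=0]=np.nan
    return P.reshape(h,w,3)
def look(cam,fn=None):
    im,d=camera(cam)
    if fn: cv2.imwrite("pics/"+fn,cv2.cvtColor(im,cv2.COLOR_RGB2BGR))
    return im,pts(cam,d)
E
python3 - <<'E'
from h import *
s=read_state();print(s)
for c in("scene","top"):
    im,P=look(c,c+"0.png");np.savez(c+"0.npz",im=im,P=P)
    print(c,np.array(camera_params(c)["cam_to_world"]).round(3).tolist(),camera_params(c)["K"])
    for n in("cap_green","cap_orange","cap_blue","tube_green","tube_orange","probe","holder","grip","screwdriver","wipes_box","lens_mount","jar"):
        for r in spot_in(c,n)[:1]:
            l,t,rr,b=[int(x) for x in r["rect"]];q=P[t:b+1,l:rr+1].reshape(-1,3);print(n,r["rect"],round(r["score"],2),np.nanmedian(q,0).round(3),np.nanmax(q[:,2]).round(3) if len(q) else '')
E
```

```text
{'t': 0.0, 'joints': array([-1.22000798,  0.46836347, -0.0115769 ,  1.60360966,  0.00597637,
        1.07138716, -0.05630359]), 'qvel': array([-0.00027397,  0.00022408,  0.00120355,  0.00184417, -0.00045057,
       -0.00334454,  0.00081704]), 'tau': array([ 5.39517405e-04, -5.20576036e+01, -1.19357646e-02, -2.43748891e+01,
       -5.65934018e-02,  1.72500807e-02,  1.57827867e-04]), 'tool_pos': array([0.24926531, 0.59973143, 0.23865496]), 'ee_rot': array([-1.57252588e+00, -1.12952374e-04, -3.93890349e-01]), 'contact_force': array([-0.82713126,  0.24341782, -0.67294584]), 'wrist_torque': array([0.05352631, 0.00177642, 0.0201795 ]), 'opening': 0.9961947860077801}
scene [[-0.333, 0.521, -0.786, 1.449], [0.943, 0.184, -0.278, 0.317], [-0.0, -0.833, -0.553, 0.717], [0.0, 0.0, 0.0, 1.0]] [[411.03489727   0.         267.53698509]
 [  0.         411.03489727 210.7884253 ]
 [  0.           0.           1.        ]]
cap_green [265.0, 200.1, 279.1, 224.1] 0.57 [0.594 0.032 0.113] 0.151
cap_orange [237.2, 206.4, 247.8, 214.1] 0.68 [ 0.648 -0.034  0.145] 0.157
cap_blue [220.7, 189.3, 233.6, 206.8]
[... 914 characters left out ...]
1
cap_orange [297.7, 182.1, 306.8, 200.8] 0.66 [ 0.648 -0.035  0.141] 0.157
cap_blue [129.6, 253.6, 154.5, 283.3] 0.72 [0.454 0.434 0.008] 0.021
tube_green [273.2, 199.3, 284.6, 220.3] 0.64 [0.605 0.028 0.103] 0.151
tube_orange [296.9, 179.3, 312.7, 217.2] 0.62 [ 0.632 -0.04   0.068] 0.157
probe [177.6, 247.4, 200.5, 259.3] 0.69 [0.498 0.257 0.089] 0.175
holder [182.7, 240.7, 215.9, 266.5] 0.56 [0.497 0.246 0.082] 0.175
grip [185.3, 248.4, 199.5, 254.2] 0.43 [0.503 0.247 0.148] 0.175
screwdriver [257.0, 139.2, 280.3, 160.9] 0.72 [0.775 0.052 0.013] 0.125
wipes_box [426.3, 173.1, 475.4, 217.7] 0.92 [ 0.633 -0.441  0.069] 0.078
jar [390.6, 158.5, 410.8, 184.9] 0.74 [ 0.702 -0.308  0.056] 0.081
```

Run:
```python
import cv2,numpy as np
a=cv2.imread("pics/top0.png");b=cv2.imread("pics/scene0.png")
cv2.imwrite("pics/m0.png",np.vstack([cv2.resize(a[120:300,110:490],(780,370))[:300],cv2.resize(b[140:320,80:460],(620,294))[:, :].copy() if 0 else cv2.resize(b[150:296,90:470],(780,300))]))
```

```text
(no output)
```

View pics/m0.png

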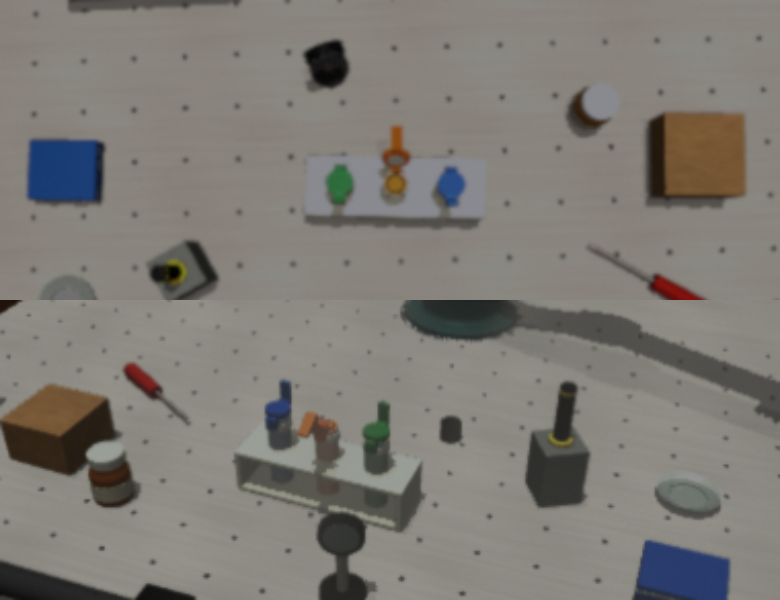

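Montage: top view shows green at (340,184), orange with its cap standing open at (396,150–184), and blue at (451,185), in a rack almost square to the axes; the probe is in its holder at (175,272). Next I'll measure these from colour-segmented points.

```bash
cat >> h.py <<'E'
def rackmask(P): return (P[...,0]>.5)&(P[...,0]<.75)&(P[...,1]>-.2)&(P[...,1]<.12)
def colmask(im,P,c):
    H=cv2.cvtColor(im,cv2.COLOR_RGB2HSV).astype(int);h,s=H[...,0],H[...,1]
    lo,hi={"g":(45,85),"o":(3,24),"b":(98,130)}[c]
    return (h>=lo)&(h<=hi)&(s>90)&rackmask(P)&(P[...,2]>.085)
E
python3 - <<'E'
from h import *
for c in("top","scene"):
    d=np.load(c+"0.npz");im,P=d["im"],d["P"]
    m=rackmask(P)&(abs(P[...,2]-.064)<.004)
    q=P[m];
    if m.sum()>10:
        r=cv2.minAreaRect((q[:,:2]*1000).astype(np.float32));print(c,"rack",r,np.median(q[:,2]).round(4))
    for k in "gob":
        q=P[colmask(im,P,k)];print(c,k,len(q),"min",q.min(0).round(3),"max",q.max(0).round(3))
        for lo,hi in((.085,.109),(.110,.117),(.117,.127),(.130,.152),(.152,.17)):
            w=q[(q[:,2]>lo)&(q[:,2]<hi)]
            if len(w)>2: print("  ",lo,len(w),w.mean(0).round(4),w.min(0).round(3),w.max(0).round(3))
    # probe/holder
    m=(abs(P[...,0]-.49)<.1)&(abs(P[...,1]-.25)<.1)
    q=P[m]
    for lo,hi in((.080,.088),(.1,.16),(.168,.18)):
        w=q[(q[:,2]>lo)&(q[:,2]<hi)]
        if len(w)>2: print(" pr",lo,len(w),w.mean(0).round(4),w.min(0).round(3),w.max(0).round(3),cv2.minAreaRect((w[:,:2]*1000).astype(np.float32)))
E
```

```text
top rack ((603.0369873046875, -33.86479187011719), (240.63755798339844, 79.3945541381836), 87.00688171386719) 0.0642
top g 147 min [0.58  0.02  0.119] max [0.626 0.049 0.151]
   0.117 130 [0.6069 0.0348 0.1229] [0.587 0.02  0.119] [0.626 0.049 0.127]
   0.13 13 [0.5835 0.0364 0.1491] [0.58  0.032 0.146] [0.586 0.042 0.151]
top o 243 min [ 0.59  -0.053  0.106] max [ 0.673 -0.021  0.157]
   0.085 5 [ 0.6089 -0.0343  0.1075] [ 0.591 -0.04   0.106] [ 0.62  -0.021  0.109]
   0.11 88 [ 0.604  -0.0342  0.1132] [ 0.59  -0.047  0.11 ] [ 0.624 -0.021  0.117]
   0.117 18 [ 0.6211 -0.0334  0.1205] [ 0.601 -0.042  0.117] [ 0.629 -0.025  0.127]
   0.13 100 [ 0.649  -0.037   0.1442] [ 0.628 -0.053  0.131] [ 0.673 -0.022  0.152]
   0.152 23 [ 0.6467 -0.0363  0.1543] [ 0.641 -0.043  0.152] [ 0.656 -0.03   0.157]
top b 160 min [ 0.574 -0.119  0.118] max [ 0.619 -0.088  0.152]
   0.117 146 [ 0.5998 -0.1037  0.1229] [ 0.58  -0.119  0.118] [ 0.619 -0.088  0.127]
   0.13 11 [ 0.5752 -0.1022  0.1492] [ 0.574 -0.108  0.144] [ 0.577 -0.096  0.152]
 pr 0.08 321 [0.4993 0.2506 0.0849] [0.462 0.215 0.08 ] [0.53
[... 1174 characters left out ...]
117]
   0.117 84 [ 0.6049 -0.1033  0.1235] [ 0.582 -0.119  0.118] [ 0.626 -0.088  0.127]
   0.13 3 [ 0.5798 -0.104   0.1488] [ 0.577 -0.109  0.146] [ 0.581 -0.1    0.15 ]
 pr 0.08 233 [0.5098 0.2559 0.0855] [0.464 0.216 0.08 ] [0.539 0.296 0.088] ((500.57952880859375, 255.50006103515625), (64.25856018066406, 62.50916290283203), 27.92947006225586)
 pr 0.1 162 [0.5081 0.2559 0.1309] [0.498 0.245 0.1  ] [0.515 0.266 0.16 ] ((507.1711120605469, 256.3221435546875), (15.712808609008789, 22.05942153930664), 7.739029407501221)
 pr 0.168 40 [0.5034 0.2553 0.1721] [0.49  0.246 0.168] [0.513 0.266 0.176] ((501.3117980957031, 256.283935546875), (18.12909698486328, 20.728181838989258), 64.97805786132812)
```

Run:
```python
from h import *
for c in("top","scene"):
    d=np.load(c+"0.npz");im,P=d["im"],d["P"]
    q=P[colmask(im,P,"o")]
    w=q[(q[:,0]>.652)&(abs(q[:,1]+.037)<.007)]
    w=w[np.argsort(w[:,0])];print(c,len(w));print((w[::max(1,len(w)//14)]*1000).round(0).tolist())
    vx,vy,x0,y0=cv2.fitLine((w[:,[0,2]]*1000).astype(np.float32),cv2.DIST_HUBER,0,.01,.01).ravel()
    print("theta",np.arctan2(abs(vx),vy*np.sign(vx)), "width y",w[:,1].min(),w[:,1].max())
```

```text
top 46
[[654.0, -35.0, 153.0], [654.0, -43.0, 150.0], [656.0, -43.0, 151.0], [656.0, -41.0, 150.0], [659.0, -41.0, 151.0], [659.0, -36.0, 148.0], [661.0, -41.0, 151.0], [662.0, -36.0, 146.0], [664.0, -41.0, 148.0], [665.0, -31.0, 145.0], [667.0, -36.0, 148.0], [667.0, -41.0, 144.0], [670.0, -33.0, 146.0], [670.0, -31.0, 144.0], [673.0, -41.0, 142.0], [673.0, -39.0, 137.0]]
theta 2.0753417 width y -0.04359470502643002 -0.030433021788060653
scene 51
[[652.0, -41.0, 152.0], [653.0, -33.0, 154.0], [654.0, -38.0, 151.0], [657.0, -31.0, 154.0], [659.0, -41.0, 150.0], [659.0, -36.0, 148.0], [660.0, -33.0, 146.0], [662.0, -37.0, 147.0], [664.0, -31.0, 143.0], [665.0, -41.0, 148.0], [666.0, -33.0, 144.0], [668.0, -35.0, 145.0], [669.0, -42.0, 147.0], [671.0, -39.0, 143.0], [672.0, -33.0, 139.0], [673.0, -36.0, 139.0], [675.0, -40.0, 142.0]]
theta 2.0273962 width y -0.04378124241140302 -0.030005752570809396
```

Call:
apply_moves(increments=[[[100, 10, -30, 30, 0.1], [100, 30, -65, 30, 0.2], [80, 55, -100, 30, 0.3], [60, 80, -135, 30, 0.34], [40, 110, -170, 30, 0.34], [33, 135, -205, 30, 0.34], [33, 155, -240, 30, 0.34], [33, 180, -275, 30, 0.34]]], squeeze=8)

```text
t: 1.97
tool_pos: [0.4253, 0.3302, 0.2699]
ee_rot: [-1.57, -0.0, -0.054]
contact_force: [0.0, -0.5, 0.1]
opening: 0.588
```

Call:
apply_moves(increments=[[[33, 22, -33, 0, 0], [33, 45, -67, 0, 0], [33, 67, -101, 0, 0], [33, 90, -135, 0, 0], [33, 112, -169, 0, 0], [33, 135, -203, 0, 0], [33, 157, -237, 0, 0], [33, 180, -271, 0, 0]]])

```text
t: 2.63
tool_pos: [0.6061, 0.0574, 0.2702]
ee_rot: [-1.57, -0.001, -0.054]
contact_force: [0.6, 0.5, 0.4]
opening: 0.329
```

Call:
apply_moves(increments=[[[33, 22, -33, 0, 0], [33, 43, -65, -10, 0], [33, 55, -85, -30, 0], [33, 63, -96, -50, 0], [33, 63, -96, -60, 0], [33, 63, -96, -60, 0], [33, 63, -96, -60, 0]]])

```text
t: 3.22
tool_pos: [0.6685, -0.0368, 0.21]
ee_rot: [-1.569, 0.001, -0.052]
contact_force: [0.7, 1.0, -0.1]
opening: 0.332
```

Call:
apply_moves(increments=[[[33, 0, 0, -25, 0], [33, 0, 0, -45, 0], [33, 0, 0, -55, 0], [15, 0, 0, -55, 0], [5, 0, 0, -55, 0], [5, 0, 0, -55, 0], [5, 0, 0, -55, 0], [5, 0, 0, -55, 0]]])

```text
t: 3.88
tool_pos: [0.6689, -0.0379, 0.1562]
ee_rot: [-1.57, -0.001, -0.053]
contact_force: [-1.1, -3.7, -0.3]
opening: 0.148
```

Run:
```python
from h import *
print(read_state()["opening"],read_state()["tool_pos"],read_state()["contact_force"])
look("top","t1.png");look("scene","s1.png")
a=cv2.imread("pics/top0.png");a=cv2.imread("pics/t1.png");b=cv2.imread("pics/s1.png")
cv2.imwrite("pics/m1.png",np.vstack([cv2.resize(x,(600,280)) for x in(a[150:250,200:414],b[150:250,170:384])]))
# orange waypoints
th0=2.0
for th in np.linspace(th0,0,17):
    x=-40*np.cos(th)+29*np.sin(th);z=40*np.sin(th)+29*np.cos(th)
    x0=-40*np.cos(th0)+29*np.sin(th0);z0=40*np.sin(th0)+29*np.cos(th0)
    print(round(th,2),round((x-x0)*.9986,1),round(-(x-x0)*.052,1),round(z-z0,1))
```

```text
0.14834258820654594 [ 0.66887366 -0.0379418   0.15615917] [-1.14634875 -3.69400272 -0.30231433]
2.0 0.0 -0.0 0.0
1.88 -3.4 0.2 5.2
1.75 -7.3 0.4 9.9
1.62 -11.9 0.6 14.1
1.5 -16.9 0.9 17.6
1.38 -22.3 1.2 20.6
1.25 -28.1 1.5 22.8
1.12 -34.0 1.8 24.3
1.0 -40.2 2.1 25.0
0.88 -46.3 2.4 25.0
0.75 -52.4 2.7 24.2
0.62 -58.4 3.0 22.6
0.5 -64.1 3.3 20.3
0.38 -69.5 3.6 17.3
0.25 -74.5 3.9 13.7
0.12 -79.0 4.1 9.5
0.0 -82.9 4.3 4.7
```

Call:
apply_moves(increments=[[[5, -3, 0, 5, 0], [5, -7, 0, 10, 0], [5, -12, 0, 14, 0], [5, -17, 0, 17.5, 0], [5, -22, 0.5, 20.5, 0], [5, -28, 1, 23, 0], [5, -34, 1, 24, 0], [5, -40, 1.5, 25, 0]]])

```text
t: 4.65
tool_pos: [0.6291, -0.0361, 0.1817]
ee_rot: [-1.57, -0.003, -0.053]
contact_force: [1.3, -1.5, -1.7]
opening: 0.151
```

Run:
```python
from h import *
for c in("top","scene"):
    im,P=look(c,c+"2.png");q=P[colmask(im,P,"o")];print(c,len(q),q.min(0).round(3),q.max(0).round(3))
a=cv2.imread("pics/top2.png");b=cv2.imread("pics/scene2.png")
cv2.imwrite("pics/m2.png",np.vstack([cv2.resize(x,(640,300)) for x in(a[150:250,200:414],b[150:250,170:384])]))
```

```text
Traceback (most recent call last):
ValueError: zero-size array to reduction operation minimum which has no identity
```

Call:
apply_moves(increments=[[[5, -6, 0, 0, 0], [5, -12, 0.5, -1, 0], [5, -18, 1, -2.5, 0], [5, -24, 1, -5, 0], [5, -29.5, 1.5, -8, 0], [5, -34.5, 2, -11.5, 0], [5, -39, 2, -16, 0], [5, -43, 2, -21, 0]]])

```text
t: 5.37
tool_pos: [0.5844, -0.0338, 0.1604]
ee_rot: [-1.569, -0.001, -0.053]
contact_force: [1.2, -0.0, 0.8]
opening: 0.15
```

Call:
apply_moves(increments=[[[5, 0, 0, -2, 0], [5, 0, 0, -3, 0], [5, 0, 0, -3, 0]]])

```text
t: 5.62
tool_pos: [0.5826, -0.0336, 0.1569]
ee_rot: [-1.569, 0.003, -0.053]
contact_force: [-5.2, -0.6, 3.3]
opening: 0.15
```

Run:
```python
from h import *
for c in("top","scene"):
    im,P=look(c,c+"2.png");q=P[colmask(im,P,"o")];print(c,len(q),q.min(0).round(3) if len(q) else 0,q.max(0).round(3) if len(q) else 0)
a=cv2.imread("pics/top2.png");b=cv2.imread("pics/scene2.png")
cv2.imwrite("pics/m2.png",np.vstack([cv2.resize(x,(640,300)) for x in(a[150:250,200:414],b[150:250,170:384])]))
```

```text
top 0 0 0
scene 146 [ 0.581 -0.05   0.102] [ 0.631 -0.018  0.15 ]
```

View pics/m2.png

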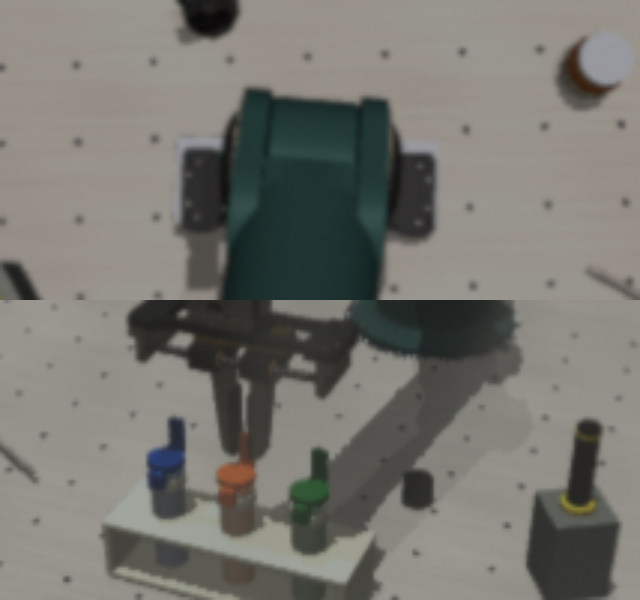

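View: the orange cap is down on its tube with the fingers still round its tab (235,470). Checking its flatness against the other two caps.

```bash
cat >> h.py <<'E'
def capz(c="scene",n=3):
    Ps=[look(c) for _ in range(n)]
    for k,y in(("g",.0355),("o",-.0345),("b",-.104)):
        q=np.vstack([P[colmask(im,P,k)&(P[...,2]>.119)&(P[...,2]<.132)&(P[...,0]>.588)] for im,P in Ps])
        if len(q)<20: print(k,len(q));continue
        A=np.c_[q[:,0]-.605,np.ones(len(q))];s=np.linalg.lstsq(A,q[:,2],rcond=None)[0]
        print(k,len(q),"slope,z",s.round(4),q.mean(0).round(4))
E
python3 -c "
from h import *
capz();print(read_state()['tool_pos'],read_state()['contact_force'])"
```

```text
g 206 slope,z [-0.0323  0.1244] [0.6114 0.0366 0.1241]
o 272 slope,z [-0.0728  0.124 ] [ 0.6091 -0.0337  0.1237]
b 227 slope,z [-0.08    0.1239] [ 0.6063 -0.1031  0.1238]
[ 0.5825951  -0.03365037  0.15688564] [-5.45113602 -0.26035371  4.32589938]
```

Call:
apply_moves(increments=[[[5, 1, 0, -2, 0], [5, 1, 0, -4, 0], [5, 1, 0, -4, 0], [5, 1, 0, -4, 0]]])

```text
t: 6.2
tool_pos: [0.5833, -0.0337, 0.1535]
ee_rot: [-1.569, 0.004, -0.053]
contact_force: [-4.3, -0.9, 9.6]
opening: 0.145
```

```bash
python3 -c "
from h import *
capz();print(read_state()['tool_pos'],read_state()['contact_force'])"
```

```text
g 193 slope,z [-0.0078  0.1244] [0.6113 0.0366 0.1244]
o 269 slope,z [-0.0684  0.1239] [ 0.6094 -0.034   0.1236]
b 220 slope,z [-0.0773  0.1239] [ 0.6063 -0.1031  0.1238]
[ 0.58330138 -0.03368068  0.15354233] [-4.30229688 -0.32764697  8.12011326]
```

Call:
apply_moves(increments=[[[33, 0, 0, 4, 0], [33, 0, 0, 4, 0], [33, 0, 0, 4, 0], [33, 0, 0, 25, 0], [33, 0, 0, 47, 0], [33, 1, 20, 50, 0], [33, 2, 45, 50, 0], [33, 2.5, 70, 50, 0]]])

```text
t: 7.02
tool_pos: [0.5863, 0.0366, 0.204]
ee_rot: [-1.569, 0.003, -0.054]
contact_force: [-0.3, -0.0, 0.2]
opening: 0.327
```

```bash
python3 -c "
from h import *
capz(n=2);print(read_state()['tool_pos'],read_state()['contact_force'])"
```

```text
g 138 slope,z [-0.027   0.1242] [0.6101 0.0368 0.1241]
o 185 slope,z [-0.0583  0.1238] [ 0.6089 -0.0339  0.1236]
b 144 slope,z [-0.0776  0.1239] [ 0.606  -0.1031  0.1239]
[0.58569069 0.04177852 0.20316827] [0.35570387 0.19735961 0.35577132]
```

Call:
apply_moves(increments=[[[33, 0, 0, 0, 0]]])

```text
t: 7.2
tool_pos: [0.5857, 0.0419, 0.2029]
ee_rot: [-1.567, 0.005, -0.045]
contact_force: [-0.1, -0.8, 0.4]
opening: 0.333
```

Call:
apply_moves(increments=[[[33, 0.5, -5, -5, -0.008], [33, 0.5, -5, -25, -0.008], [33, 0.5, -5, -42, -0.008], [33, 0.5, -5, -42, -0.008], [10, 0.5, -5, -42, -0.008], [5, 0.5, -5, -42, -0.008], [5, 0.5, -5, -42, -0.008], [5, 0.5, -5, -42, -0.008]]])

```text
t: 7.87
tool_pos: [0.5869, 0.0363, 0.1619]
ee_rot: [-1.567, 0.003, -0.053]
contact_force: [0.7, -1.1, -0.5]
opening: 0.152
```

Call:
apply_moves(increments=[[[5, 0, 0, 0, 0], [5, 0, 0, 0, 0]]])

```text
t: 8.03
tool_pos: [0.5873, 0.0362, 0.1624]
ee_rot: [-1.567, 0.002, -0.053]
contact_force: [0.6, -0.4, -1.2]
opening: 0.152
```

Call:
apply_moves(increments=[[[5, 4, 0, 5, 0], [5, 8.5, -0.5, 9, 0], [5, 13.5, -0.5, 12.5, 0], [5, 19, -1, 15.5, 0], [5, 24.5, -1, 18, 0], [5, 30.5, -1.5, 19.5, 0], [5, 36.5, -2, 20.5, 0], [5, 42.5, -2, 20.5, 0]]])

```text
t: 8.7
tool_pos: [0.6311, 0.034, 0.1837]
ee_rot: [-1.567, -0.0, -0.053]
contact_force: [-0.9, -0.5, 3.5]
opening: 0.15
```

Call:
apply_moves(increments=[[[5, 6, 0, -1, 0], [5, 12, -0.5, -2, 0], [5, 18, -1, -4.5, 0], [5, 23.5, -1, -7.5, 0], [5, 28.5, -1.5, -11, 0], [5, 33, -1.5, -15, 0], [5, 37, -2, -20, 0], [5, 40.5, -2, -25, 0]]])

```text
t: 9.37
tool_pos: [0.6731, 0.0318, 0.1587]
ee_rot: [-1.567, -0.003, -0.053]
contact_force: [3.6, -1.0, 3.6]
opening: 0.151
```

Call:
apply_moves(increments=[[[5, 0, 0, 0, 0], [5, 0, 0, 0, 0]]])

```text
t: 9.53
tool_pos: [0.6734, 0.0317, 0.1579]
ee_rot: [-1.567, -0.003, -0.054]
contact_force: [4.0, -1.0, 3.1]
opening: 0.152
```

Call:
apply_moves(increments=[[[33, 0, 0, 0, 0], [33, 0, 0, 0, 0], [33, 0, 0, 5, 0], [33, 0, 0, 35, 0], [33, 0, 0, 75, 0], [45, -15, 20, 110, 0], [60, -35, 50, 120, 0], [60, -55, 80, 120, 0]]])

```text
t: 10.2
tool_pos: [0.6191, 0.112, 0.2823]
ee_rot: [-1.565, -0.009, -0.056]
contact_force: [0.9, 0.5, 0.5]
opening: 0.522
```

Call:
apply_moves(increments=[[[60, -20, 25, 0, 0], [60, -40, 55, 0, 0], [60, -60, 85, 0, 0], [60, -80, 115, 0, 0], [60, -100, 130, 0, 0], [60, -110, 138, 0, 0], [60, -110, 138, 0, 0], [60, -110, 138, 0, 0]]])

```text
t: 10.87
tool_pos: [0.5094, 0.2493, 0.2825]
ee_rot: [-1.565, -0.009, -0.056]
contact_force: [0.6, -0.4, 0.1]
opening: 0.598
```

Run:
```python
from h import *
for c in("top","scene"):
    im,P=look(c,c+"3.png")
    for k in "gob":
        q=P[colmask(im,P,k)]
        if len(q): print(c,k,len(q),q.min(0).round(3),q.max(0).round(3),np.sort(q[:,2])[-3:].round(3))
    q=P[(abs(P[...,0]-.5)<.05)&(abs(P[...,1]-.255)<.05)]
    for lo,hi in((.1,.13),(.13,.16),(.168,.18)):
        w=q[(q[:,2]>lo)&(q[:,2]<hi)]
        if len(w)>2: print(" pr",lo,len(w),w.mean(0).round(4),w.min(0).round(3),w.max(0).round(3))
print(read_state()['tool_pos'],read_state()['contact_force'])
a=cv2.imread("pics/top3.png");b=cv2.imread("pics/scene3.png")
cv2.imwrite("pics/m3.png",np.vstack([cv2.resize(x,(640,300)) for x in(a[150:280,160:438],b[150:280,140:418])]))
```

```text
top g 161 [0.595 0.021 0.108] [0.672 0.046 0.16 ] [0.159 0.159 0.16 ]
top o 166 [ 0.576 -0.05   0.105] [ 0.624 -0.018  0.154] [0.151 0.152 0.154]
top b 159 [ 0.574 -0.119  0.114] [ 0.619 -0.088  0.153] [0.15  0.15  0.153]
scene g 40 [0.605 0.028 0.113] [0.675 0.042 0.159] [0.157 0.157 0.159]
scene o 160 [ 0.577 -0.05   0.101] [ 0.63  -0.018  0.151] [0.15  0.151 0.151]
scene b 97 [ 0.578 -0.12   0.112] [ 0.625 -0.089  0.15 ] [0.147 0.15  0.15 ]
 pr 0.1 81 [0.508  0.2559 0.1152] [0.501 0.245 0.101] [0.514 0.266 0.13 ]
 pr 0.13 85 [0.5078 0.256  0.1455] [0.499 0.245 0.13 ] [0.514 0.266 0.16 ]
 pr 0.168 38 [0.5025 0.2555 0.172 ] [0.49  0.245 0.169] [0.511 0.266 0.175]
[0.5105392  0.24803334 0.28236494] [ 1.00576358 -0.16683074  0.88747772]
```

View pics/m3.png

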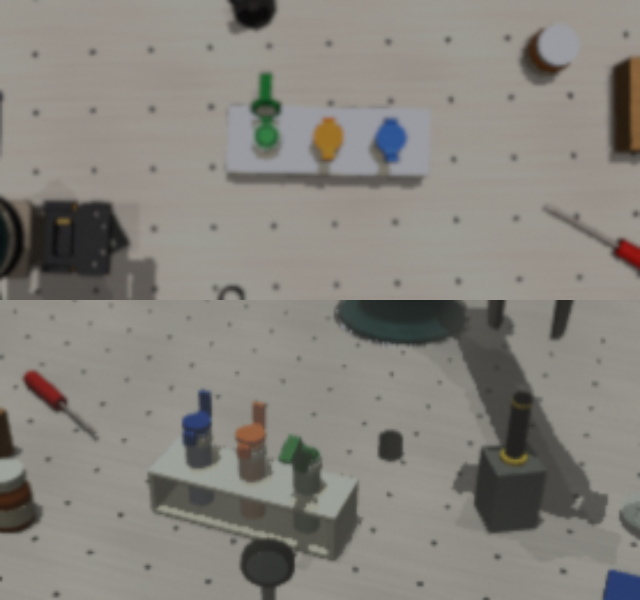

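View: green cap leans back at (265,95), orange (328,138) and blue (391,140) are shut, probe still in its holder. Now I'll grasp the probe.

Call:
apply_moves(increments=[[[60, -5, 4, -20, 0], [60, -9.5, 7.5, -50, 0], [60, -9.5, 7.5, -80, 0], [60, -9.5, 7.5, -110, 0], [60, -9.5, 7.5, -130, 0], [60, -9.5, 7.5, -141, 0], [60, -9.5, 7.5, -141, 0], [60, -9.5, 7.5, -141, 0]]], squeeze=25)

```text
t: 11.63
tool_pos: [0.502, 0.2547, 0.1415]
ee_rot: [-1.566, -0.009, -0.061]
contact_force: [-0.2, 1.2, 1.3]
opening: 0.604
```

Call:
apply_moves(increments=[[[40, 0, 0, 0, 0], [25, 0, 0, 0, 0], [10, 0, 0, 0, 0], [10, 0, 0, 0, 0], [10, 0, 0, 0, 0], [10, 0, 0, 0, 0], [10, 0, 0, 0, 0]]])

```text
t: 12.22
tool_pos: [0.5023, 0.2549, 0.1421]
ee_rot: [-1.565, -0.01, -0.061]
contact_force: [-0.8, 0.0, 3.6]
opening: 0.237
```

Run:
```python
from h import *
print(read_state()['tool_pos'],read_state()['contact_force'],read_state()['opening'])
q=[];r=[]
for i in range(3):
    im,P=look("top")
    H=cv2.cvtColor(im,cv2.COLOR_RGB2HSV).astype(int)
    m=(P[...,0]>.585)&(P[...,0]<.63)&(abs(P[...,1]-.035)<.025)&(abs(P[...,2]-.113)<.004)
    q.append(P[m]);r.append(P[m&(H[...,0]>45)&(H[...,0]<85)&(H[...,1]>90)&(P[...,0]<.619)])
q=np.vstack(q);r=np.vstack(r)
print(len(q),q.mean(0),cv2.minEnclosingCircle((q[:,:2]*1000).astype(np.float32)))
print(len(r),r.mean(0),cv2.minEnclosingCircle((r[:,:2]*1000).astype(np.float32)),r.min(0),r.max(0))
```

```text
[0.50227371 0.25490342 0.14207823] [-0.75335284  0.01392887  3.57884104] 0.23717509200502226
333 [0.60762645 0.03602607 0.11275529] ((608.49951171875, 35.907508850097656), 18.654346466064453)
197 [0.60703367 0.03501252 0.1129507 ] ((606.9765014648438, 34.68194580078125), 12.477551460266113) [0.59509843 0.02306628 0.10911628] [0.61898695 0.04643379 0.11695887]
```

Call:
apply_moves(increments=[[[10, 0, 0, 10, 0], [10, 0, 0, 30, 0], [10, 0, 0, 55, 0], [10, 0, 0, 80, 0], [10, 0, 0, 105, 0], [10, 0, 0, 125, 0], [10, 0, 0, 135, 0], [10, 0, 0, 135, 0]]])

```text
t: 13.03
tool_pos: [0.5032, 0.2553, 0.2794]
ee_rot: [-1.563, -0.013, -0.061]
contact_force: [0.5, -0.1, -1.8]
opening: 0.237
```

Call:
apply_moves(increments=[[[10, 5, -10, 0, 0], [10, 18, -35, 0, 0], [10, 31, -63, 0, 0], [10, 45, -93, 0, 0], [10, 60, -123, 0, 0], [10, 75, -153, 0, 0], [10, 88, -178, 0, 0], [10, 95, -195, 0, 0]]])

```text
t: 13.7
tool_pos: [0.5986, 0.0553, 0.2774]
ee_rot: [-1.566, -0.011, -0.065]
contact_force: [-0.3, 0.1, -0.7]
opening: 0.235
```

Call:
apply_moves(increments=[[[10, 0, -10, 0, 0], [10, 5, -20, 0, 0], [10, 5, -20, 0, 0], [10, 5, -20, 0, 0], [10, 5, -20, 0, 0]]])

```text
t: 14.12
tool_pos: [0.6032, 0.0369, 0.2771]
ee_rot: [-1.565, -0.01, -0.063]
contact_force: [0.5, -1.2, -1.2]
opening: 0.233
```

Run:
```python
from h import *
print(read_state()['tool_pos'],read_state()['ee_rot'],read_state()['contact_force'],read_state()['opening'])
im,P=look("scene","s4.png");np.savez("s4.npz",im=im,P=P);look("top","t4.png")
for n in("tip","probe","spot_green"): print(n,spot_in("scene",n)[:2],spot_in("top",n)[:2])
a=cv2.imread("pics/s4.png");b=cv2.imread("pics/t4.png")
cv2.imwrite("pics/m4.png",np.hstack([cv2.resize(x,None,fx=6,fy=6,interpolation=cv2.INTER_CUBIC) for x in(a[160:250,245:310],b[160:250,245:310])]))
```

```text
[0.60316944 0.03691742 0.2770591 ] [-1.56508405 -0.01031571 -0.06328252] [ 0.48884343 -1.23731161 -1.20774865] 0.23259831739557296
tip [] []
probe [{'rect': [268.2, 147.6, 283.8, 204.2], 'score': 0.8}] []
spot_green [{'rect': [258.8, 209.1, 281.0, 248.4], 'score': 0.58}] []
```

View pics/m4.png

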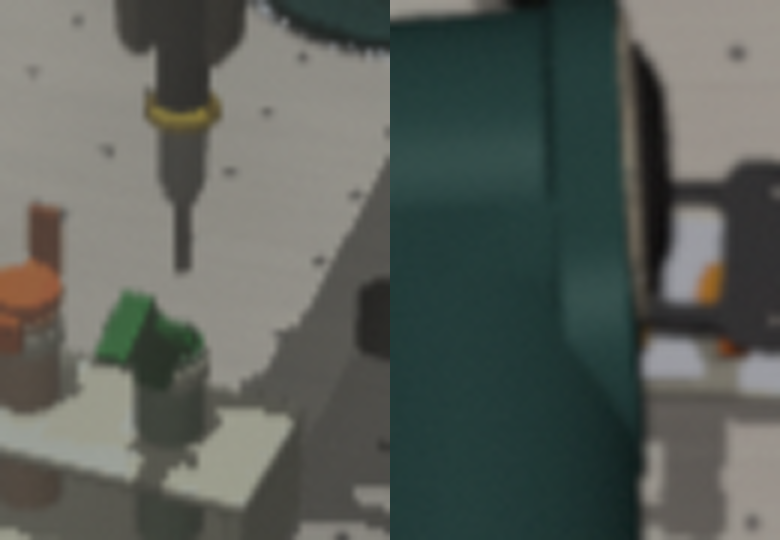

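View: the probe hangs upright in the grip, tip at scene pixel about (275,205), above the green tube (circa (274,217)) with no contact; the top camera is blocked by the arm. Measuring the axis in depth.

Run:
```python
from h import *
d=np.load("s4.npz");P=d["P"];f=np.array([-.943,-.333]);l=np.array([-.333,.943])
m=(abs(P[...,0]-.607)<.035)&(abs(P[...,1]-.036)<.03)
q=P[m]
for lo,hi,r in((.146,.150,3.5),(.15,.155,3.5),(.155,.16,3.5),(.16,.165,3.5),(.165,.17,3.5),(.17,.176,3.5),(.19,.2,10),(.2,.21,10),(.21,.216,10),(.219,.226,16),(.229,.24,11)):
    w=q[(q[:,2]>lo)&(q[:,2]<hi)]
    if len(w)<3: print(lo,len(w));continue
    lat=w[:,:2]@l;dep=w[:,:2]@f;c=(lat.min()+lat.max())/2
    k=abs(lat-c)<.6*r/1000+.001;dd=np.median(dep[k])+r/1000*.93
    print(lo,len(w),(c*l+dd*f).round(4),"width",((lat.max()-lat.min())*1000).round(1))
# resin visible, and green disc centre from first scene shot
w=P[m&(abs(P[...,2]-.113)<.005)];print(len(w),w.mean(0) if len(w) else 0,w.min(0),w.max(0))
for c in("scene","top"):
    d=np.load(c+"0.npz");P=d["P"];w=P[colmask(d["im"],P,"g")&(abs(P[...,2]-.1235)<.003)]
    print(c,cv2.minAreaRect((w[:,:2]*1000).astype(np.float32)))
```

```text
0.146 4 [0.6013 0.0335] width 13.1
0.15 4 [0.6015 0.0377] width 5.2
0.155 5 [0.6    0.0372] width 5.1
0.16 3 [0.6027 0.038 ] width 5.1
0.165 8 [0.6009 0.0373] width 5.1
0.17 6 [0.6003 0.0371] width 5.1
0.19 24 [0.6012 0.0358] width 17.5
0.2 31 [0.6009 0.0356] width 17.4
0.21 15 [0.6014 0.0357] width 17.3
0.219 20 [0.6006 0.0366] width 29.5
0.229 38 [0.6014 0.0355] width 22.1
36 [0.61663596 0.04102997 0.11275055] [0.59440515 0.02777111 0.10858148] [0.63745491 0.04942519 0.11770676]
scene ((610.5387573242188, 35.566490173339844), (36.725563049316406, 26.0185604095459), 18.199548721313477)
top ((606.544921875, 35.39152526855469), (26.043163299560547, 38.904048919677734), 88.38902282714844)
```

Call:
apply_moves(increments=[[[10, 3, -0.5, 0, 0], [10, 6.5, -1.2, -3, 0], [10, 6.5, -1.2, -12, 0], [10, 6.5, -1.2, -20, 0], [10, 6.5, -1.2, -25, 0], [10, 6.5, -1.2, -27, 0], [10, 6.5, -1.2, -27, 0]]])

```text
t: 15.1
tool_pos: [0.6095, 0.0345, 0.2493]
ee_rot: [-1.566, -0.009, -0.065]
contact_force: [-0.8, 0.1, -1.5]
opening: 0.236
```

Run:
```python
from h import *
print(read_state()['tool_pos'],read_state()['ee_rot'],read_state()['contact_force'],read_state()['opening'])
im,P=look("scene","s5.png");np.savez("s5.npz",im=im,P=P)
a=cv2.imread("pics/s5.png")
cv2.imwrite("pics/m5.png",cv2.resize(a[175:240,245:310],None,fx=9,fy=9,interpolation=cv2.INTER_CUBIC))
# project candidate spots and tips into scene
p=camera_params("scene");T=np.linalg.inv(np.array(p["cam_to_world"]));rv=cv2.Rodrigues(T[:3,:3])[0]
X=np.array([[.6075,.0355,.113],[.6085,.0355,.113],[.608,.0357,.118],[.610,.0357,.118]])
u=cv2.projectPoints(X,rv,T[:3,3],np.array(p["K"]),np.array([p["k1"],0,0,0,0.]))[0][:,0]
print(u.round(1).tolist(),((u-[245,175])*9).round().tolist())
```

```text
[0.60948992 0.03445506 0.2493253 ] [-1.56615797 -0.00931585 -0.06471294] [-0.76356152  0.10820508 -1.53307285] 0.23584984444727203
[[273.3, 216.0], [273.2, 216.2], [273.3, 214.5], [273.1, 214.9]] [[255.0, 369.0], [254.0, 371.0], [255.0, 356.0], [253.0, 359.0]]
```

View pics/m5.png

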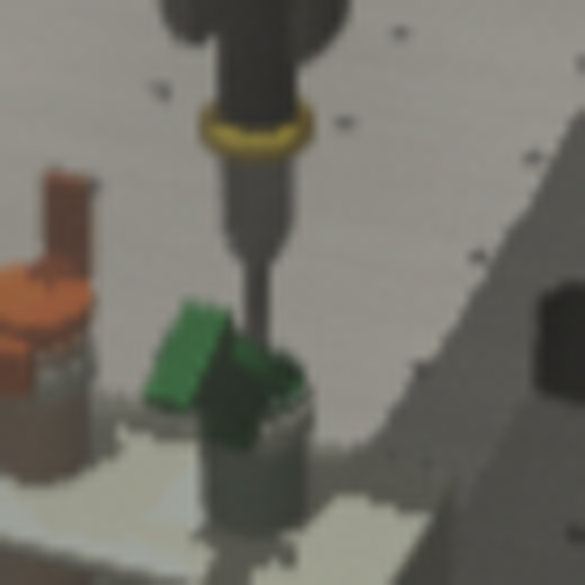

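View: plunger column ~257, tube edges 203–308 (middle 255), so it is centred sideways; the tip is hidden behind the open cap. I'll check the depth direction by comparing the tube's cylinder and the probe's the same way.

Run:
```python
from h import *
f=np.array([-.943,-.333]);l=np.array([-.333,.943])
Ps=[np.load("s5.npz")["P"]]+[look("scene")[1] for _ in range(3)]
q=np.vstack([P[(abs(P[...,0]-.61)<.045)&(abs(P[...,1]-.036)<.04)] for P in Ps])
for lo,hi,r in((.070,.08,16),(.08,.09,16),(.09,.1,16),(.16,.18,10),(.18,.187,10),(.192,.197,16),(.2,.22,11)):
    w=q[(q[:,2]>lo)&(q[:,2]<hi)];lat=w[:,:2]@l;dep=w[:,:2]@f
    c=np.mean(np.percentile(lat,[2,98]));k=abs(lat-c)<.5*r/1000
    off=np.sqrt((r/1000)**2-(lat[k]-c)**2);dd=np.median(dep[k]+off)
    print(lo,len(w),(c*l+dd*f).round(4),"width",(np.ptp(np.percentile(lat,[2,98]))*1000).round(1))
```

```text
0.07 136 [0.6078 0.0335] width 29.1
0.08 152 [0.6083 0.0337] width 29.0
0.09 119 [0.6085 0.0345] width 30.5
0.16 182 [0.6076 0.0342] width 15.2
0.18 68 [0.6079 0.0342] width 15.1
0.192 37 [0.6059 0.033 ] width 25.5
0.2 308 [0.6079 0.033 ] width 27.1
```

Call:
apply_moves(increments=[[[10, 0.5, 0, -2, 0], [10, 0.5, 0, -5, 0], [10, 0.5, 0, -8, 0], [10, 0.5, 0, -8, 0], [10, 0.5, 0, -8, 0], [10, 0.5, 0, -8, 0]]])

```text
t: 15.8
tool_pos: [0.611, 0.0345, 0.2431]
ee_rot: [-1.565, -0.012, -0.065]
contact_force: [-0.6, -0.1, 0.5]
opening: 0.235
```

Run:
```python
from h import *
for i in range(5): s=read_state();print(s['tool_pos'].round(4),s['contact_force'].round(2),s['opening']);camera("top")
```

```text
[0.611  0.0345 0.2431] [-0.6  -0.11  0.49] 0.23539829632836787
[0.611  0.0346 0.2431] [ 1.05 -0.19  0.45] 0.23907228209264608
[0.611  0.0345 0.2431] [0.54 0.15 0.26] 0.23122549259671893
[0.611  0.0345 0.2431] [ 1.51  0.   -0.17] 0.2374501567220165
[0.6109 0.0345 0.2431] [ 0.44 -0.85  0.51] 0.23458255712791926
```

Call:
apply_moves(increments=[[[10, -0.8, 0, -3, 0], [10, -0.8, 0, -5, 0], [10, -0.8, 0, -6, 0], [10, -0.8, 0, -6, 0], [10, -0.8, 0, -6, 0], [10, -0.8, 0, -6, 0]]])

```text
t: 16.55
tool_pos: [0.6105, 0.0346, 0.2374]
ee_rot: [-1.565, -0.013, -0.065]
contact_force: [2.4, -0.6, 2.2]
opening: 0.236
```

Run:
```python
from h import *
F=[]
f=np.array([-.943,-.333]);l=np.array([-.333,.943])
for i in range(4):
    s=read_state();F.append(s['contact_force']);im,P=look("scene","s6.png")
    q=P if i==0 else np.concatenate([q,P])
print(s['tool_pos'].round(4),s['ee_rot'].round(3),s['opening'],np.mean(F,0).round(2),s["t"])
q=q.reshape(-1,3);q=q[(abs(q[:,0]-.61)<.045)&(abs(q[:,1]-.036)<.04)]
for lo,hi,r in((.07,.1,16),(.150,.158,10),(.158,.166,10),(.166,.173,10),(.188,.2,11)):
    w=q[(q[:,2]>lo)&(q[:,2]<hi)];lat=w[:,:2]@l;dep=w[:,:2]@f
    c=np.mean(np.percentile(lat,[2,98]));k=abs(lat-c)<.5*r/1000
    dd=np.median(dep[k]+np.sqrt((r/1000)**2-(lat[k]-c)**2));print(lo,len(w),(c*l+dd*f).round(4))
Y=[]
H=cv2.cvtColor(im,cv2.COLOR_RGB2HSV).astype(int)
m=(H[...,0]>20)&(H[...,0]<35)&(H[...,1]>110)&(abs(P[...,0]-.61)<.04)&(abs(P[...,1]-.036)<.03)&(P[...,2]>.16)
print("collar z",P[m].mean(0),P[m].min(0)[2],P[m].max(0)[2])
capz()
cv2.imwrite("pics/m6.png",cv2.resize(cv2.imread("pics/s6.png")[165:250,215:310],None,fx=7,fy=7,interpolation=cv2.INTER_CUBIC))
```

```text
[0.6104 0.0346 0.2373] [-1.565 -0.013 -0.065] 0.23915185578119685 [ 2.12 -0.01  2.35] 16.7
0.07 419 [0.6086 0.0338]
0.15 153 [0.6119 0.0292]
0.158 108 [0.6102 0.0285]
0.166 74 [0.6097 0.0336]
0.188 172 [0.6085 0.0345]
collar z [0.61960362 0.03842754 0.18643607] 0.18240613076342582 0.18923584803515936
g 0
o 267 slope,z [-0.0759  0.1239] [ 0.6091 -0.0337  0.1236]
b 228 slope,z [-0.0874  0.1238] [ 0.6066 -0.1032  0.1236]
```

View pics/m6.png

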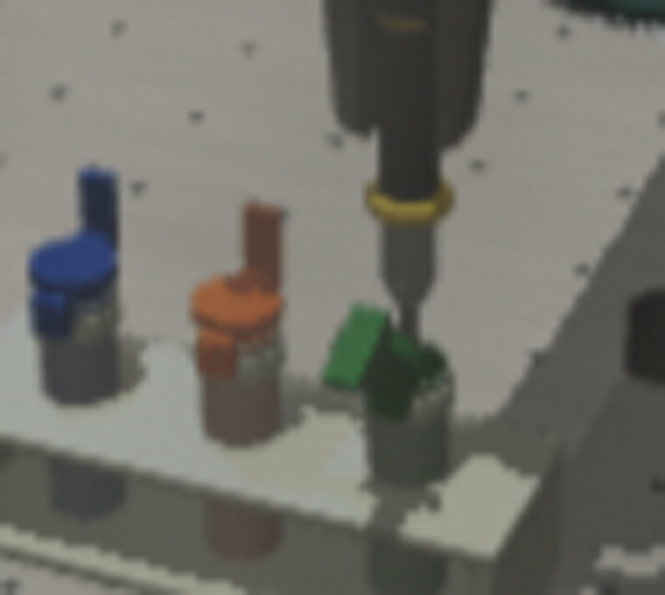

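```bash
python3 -c "
from workcell import *
s=read_state();print(s['tool_pos'],abs(s['qvel']).max());print(close_job())"
```

```text
[0.61036213 0.03455218 0.23718384] 0.0017640501688964954
the job is handed in; nothing more can be done
None
```

I pressed the orange cap shut, opened the green cap to about 2 rad, and took the probe from its holder. I then handed in the job at t ≈ 17 s with the probe held upright by its grip on the green resin. `close_job()` gave no verdict.

**What the last checks showed:**
- **Caps:** orange lies as flat as the shut blue cap, and green stands back. I swung green to about 2 rad and confirmed in the picture that it stayed back after release; I did not measure its exact angle.
- **Alignment:** the probe axis is within about 1–2 mm of the green tube's axis. The tip itself was hidden behind the open cap, so this comes from the probe's body rather than from seeing the tip.
- **Pressure:** the wrist force rose by about 3.7 N since before contact, and the heights imply the plunger is 6–8 mm in.
- **Stillness and grip:** the arm was at rest, and the opening was about 22 mm, which matches the grip's diameter.

**What disagreed:**
- The two cameras differed by up to about 4 mm in x on flat surfaces. I settled this by measuring the tube and probe the same way in one picture.
- A sideways force of about 2 N in x remained at the end. I left it, as the probe looked upright and centred.
- The lowest probe slices in the last alignment check read up to about 5 mm off in y. I put that down to the open cap being in the same region.

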